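# Load the drill jig and point out the drill bush

### The arm

A 6-joint arm with a two-finger parallel gripper is mounted at the origin on the work surface; the furniture and walls round the work are solid. World frame = base frame: x ahead of the robot, y to its left, z up, the work surface at z = 0. Lengths are in m, angles in degrees, forces in N, time in s.
With the tool pointing down it reaches from about 0.275 to 0.875 m from the base axis. Payload 12.5 kg.
Tool frame: the origin (TCP) lies at the very end of the fingers, on their centre line; the grasp point (between the pads) lies manip.grasp_offset behind it (manip.grasp_offset is the distance from the TCP to the grasp point, in m); z points along the fingers, y is the line along which they close (so a half turn about z gives the same grasp; the last joint's range is limited). The gripper opens to 85 mm and grips with 20 to 120 N. Pads are 22 mm wide; open, the fingers measure 114 mm over their backs; the gripper's body (76 mm by 85 mm) begins 54 mm behind the grasp point. The pads swing forward as they close: fully open they stand 13 mm farther back than shut.
Start: joints at [-70.05, 20.094, 94.641, -0, 65.266, -4.847], TCP at [0.231, -0.499, 0.231] pointing down, gripper open.
Joint ranges: [-157.81, 157.81], [-45, 120.19], [0.68, 151.7], [-89.99, 269.99], [4.06, 180], [-164.3, 164.3]. Speed limits (degrees/s): [127.2, 127.2, 159.86, 180, 180, 180].

### API

Orientations are given as [roll, pitch, yaw] about the fixed x, y, z axes, in that order (R = Rz(yaw) Ry(pitch) Rx(roll)).
In Python, from bench import sensors, viewer, close_job, boxes_of, tip_of, manip gives the robot as it stands.
- The arm moves only by the tool move_arm, never from a script. Its argument "series" is text: rows parted by semicolons, each of 5 numbers parted by spaces: the finger opening in cm, from 0 to 8.54, then the shift along the tool's x, y, z in cm, then the turn about the tool's z in degrees. A call has 1 to 10 rows; each row shifts and turns the commanded pose from where the row before left it, along the tool's axes as they then stand; what a row does not reach is not made up. A row lasts 1/12 s, in which the tool goes at most 41.7 mm and 7.16 degrees, less where a joint would pass 70% of its speed; a pose out of reach is approached as far as the arm can. A call is refused whole if a number of a shift passes 4.17 or a number of a turn 7.16, either way. A call with a gripper value outside its range is refused whole. The fingers move at their own pace and stop on an object; the grip force is fixed at half the most. Time passes only in rows, so rows that do not move let the fingers close. It gives the time, the measured TCP pose, the force, the opening and the grip force at its end, in the units of the state.
- sensors.get_obs(): the state, without advancing time (a new reading comes with each control period).
- viewer.capture(name): name is "scene" or "top" or "wrist"; returns the picture (480x640x3 uint8, red, green, blue); there is no depth.
- viewer.calibration(name): a dict with "camera_matrix" (3x3 intrinsics, pixels), "k1" (the pictures are not rectified: a ray, as slopes to the right and down, at radius r is drawn at 1 + k1 r^2 times it, then the intrinsics apply), "view" (4x4, takes a point from world to camera coordinates); the wrist camera has in their place "mount" (4x4, takes a point from camera to tool coordinates, whose origin is the TCP and whose axes are the flange's). Camera axes: x right, y down, z forward; pixel columns grow to the right and rows downward; lengths in m; the calibration is good to about 2 mm. A picture is of the moment at which its call begins: read the wrist's pose just before it. calibration takes no time and is no camera call.
- close_job(): hands the job in; it is judged then, once.
Trained networks look in the newest picture that a camera, given by its name, has taken for a name from the list of things; names that differ only in an ending like _2 or _b are one class to them, and where a whole thing is asked for, a point or a joint stands for the part that bears it (a point fixed in the world has none). Each returns a list of dicts, best first, with "confidence" (0 to 1); they miss things now and then, are a little off and sometimes report something else, mostly with a low value. They report only what shows in the picture. A call takes as long as a camera call. They do not tell look-alikes from the thing itself.
- boxes_of(camera, label): "extent" ([left, top, right, bottom] in pixels, round what is visible of it).
- tip_of(camera, label): "at" ([row, column] in pixels: a listed point, or the origin of a listed thing).
The state is a dict: "t": time; "qpos": joint angles; "qd": joint speeds; "joint_efforts": joint torques, N m; "tcp_pos": TCP position; "tcp_rot": TCP orientation; "force": force on the tool from outside, world axes, zero at the start; "torque": the same for the moment, N m; "grip_width": opening from 0.0 (shut) to 1.0 (fully open); "finger_force": force on a finger pad.
Only numpy, scipy, OpenCV 4.12 (cv2) and the standard library are available. Lean on these libraries where they do the work, as an engineer would, in place of code of your own. Each camera call takes 0.05 s, during which the arm holds its last target. There are 200 camera calls.

### The job

Get the drill jig ready and show the operator which bush to drill through: push the blank wood slice along its channel until it is fully home in the vee stop, then swing the leaf over it until it is fully shut. Then point with the fingertips at the smaller of the leaf's two bushes from just above, about 2 cm clear and without touching it, for at least two seconds, and finish still pointing there. The slice is only pushed, never lifted, and the other things on the table stay where they are.

Things in the scene. Friction and masses are not known exactly. Their poses are not given: they have to be found in the camera images.
- jig: the drill jig, fixed to the table: plywood base plate 12 mm thick, x = -107 to +115 mm, y = -50 to +50 mm in the jig's frame. Origin: on the table (z = 0) under the middle of a fully seated slice. x points along the channel, from its open mouth to the vee stop; z up. A pivot post stands at x = +85, y = 0 and a small stop pin (38 mm above the table) at x = +54, y = -25 mm.
- seat (a point): point on the jig where the middle of the slice lies when fully home (jig x = 0, y = 0, 18 mm above the table). Two wooden side rails (10 mm high, 50 mm apart, x = -24 to +15 mm, flared at the mouth down to about x = -37 mm) guide the slice; beyond them a wooden vee block (13 mm high, x = +15 to +63 mm) stops it.
- blank_mid (a point): middle of the loose slice in the channel, half-way up: plain oval branch slice, no motif, tiny pilot dot near its near end, 47 mm wide, 68 mm long (point's y axis, roughly along the channel), 12 mm thick, flat on the base plate (top 24 mm above the table). It starts 18 to 36 mm short of its seat; its near end (34 mm before the seat when home) sticks out of the channel's mouth and is pushed there.
- leaf (a joint): angle of the aluminium swing leaf about the upright pivot post, rad: 0 = fully shut at its stop, over the slice, pointing to the jig's -x; grows as it swings out, clockwise from above, to the jig's +y side. Starts at 1.0 to 1.5. Leaf 44 mm wide, 30 to 38 mm above the table, reaching 168 mm from the pivot. Light friction (about 1 N at the knob); it stays where it is left.
- knob (a point): middle of the black knob that stands on the leaf, 157 mm from the pivot: 19 mm diameter, from 38 to 64 mm above the table (this point is at 51 mm)
- small_bush_top (a point): centre of the top rim of the smaller steel drill bush on the leaf, 43 mm above the table: a ring 16 mm across with a 4 mm bore, standing 5 mm above the leaf, 111 mm from the pivot and 46 mm from the knob (between the knob and the larger bush); shut, it stands over the near end of the slice
- large_bush_top (a point): centre of the top rim of the larger bush (26 mm across, 11 mm bore), 63 mm from the pivot, 48 mm from the small one; not to be pointed at
- spare_blank: a second plain slice, 39 x 64 x 12 mm, lying on the table left of the jig; leave alone (origin at its underside)
- finished_a: finished slice with a burnt motif, 47 x 70 x 12 mm, on the table left of the jig; leave alone (origin at its underside)
- finished_b: finished slice with a burnt motif, 48 x 62 x 12 mm, on the table left of the jig; leave alone (origin at its underside)
- marker: marker pen, 16 x 150 x 16 mm, lying right of the jig; leave alone (origin at its underside)
Mind the look-alikes: they are no part of the job. What is shaped like the part that bears blank_mid but pink or purple is not meant.

How it is judged (in metres and radians):
On the way, in this order (a step that is already met when the one before it is completed fails the run):
1. the blank slice is fully home in the vee stop (distance between blank_mid and seat below 0.006 m), for 0.2 s.
2. the leaf is shut over it (value of joint leaf below 0.03 rad and distance between blank_mid and seat below 0.006 m), for 0.2 s.
3. pointing at the small bush from just above, touching nothing, for two seconds (horizontal distance between the grasp point and small_bush_top below 0.018 m and z of the grasp point in the frame of small_bush_top between 0.018 and 0.075 m and contact force between the fingers and anything else below 0.2 N and value of joint leaf below 0.03 rad), for 2 s.
At the end, for the whole second after the job is handed in: The slice's middle is within 6 mm of its seat, the leaf is shut within 0.03 rad, and the point between the finger pads is within 18 mm sideways of the small bush's centre and 18 to 75 mm above its top (fingertips clear of it by up to about 55 mm), touching nothing (all of step 3 and distance between blank_mid and seat below 0.006 m).
It fails at once if the fingers touch the small bush (horizontal distance between the grasp point and small_bush_top below 0.018 m and contact force between the fingers and anything else above 0.3 N).
It fails at once if the slice is lifted off the base plate or tipped (height (world z) of blank_mid above 0.024 m or angle between blank_mid's own z axis and vertical above 0.3 rad).
It fails at once if a bystander is moved (distance of any of spare_blank, finished_a, finished_b, marker from where it was at the start of the episode above 0.015 m).
It also fails if it takes over 51 s, if anything falls off the work surface, if the arm or the gripper's body presses on something with over 40 N, if the wrist force passes 120 N, or if a joint passes its speed limit or range.

## Working session

There is one attempt and no reset: what is moved stays moved. The work goes in short steps, Python scripts to look and compute and a tool call to move; the robot and the scene stay as the last step left them, time stands still between calls to the robot, and variables do not carry over. Pictures are saved under pics/ and viewed, at most 10 in all, crops included, and the job is handed in when it is done.

Besides the shell and the picture viewer there is one more tool, called after ">>>" as name(argument=value, ...) on one line, values as JSON. move_arm: Moves the arm, as the interface text tells. Its arguments: {"type":"object","properties":{"series":{"type":"string"}},"required":["series"]}

```bash
mkdir -p pics; cat > h.py <<'E'
import numpy as np, cv2
from scipy.spatial.transform import Rotation as R
from bench import sensors, viewer, close_job, boxes_of, tip_of, manip
def ray(cam,rc):
    c=viewer.calibration(cam); K=np.array(c["camera_matrix"]); k=c["k1"]
    d=np.linalg.inv(K)@[rc[1],rc[0],1]; s=d[:2].copy()
    for _ in range(20): s=d[:2]/(1+k*(s@s))
    v=np.array([*s,1.])
    if cam=="wrist":
        o=sensors.get_obs(); T=np.eye(4); T[:3,:3]=R.from_euler('xyz',o["tcp_rot"],degrees=True).as_matrix(); T[:3,3]=o["tcp_pos"]
        M=T@np.array(c["mount"])
    else: M=np.linalg.inv(np.array(c["view"]))
    return M[:3,3],M[:3,:3]@v
def at(cam,rc,z):
    o,d=ray(cam,rc); return o+d*(z-o[2])/d[2]
def save(cam,name,roi=None,f=1):
    im=viewer.capture(cam)[:,:,::-1]
    if roi: im=im[roi[0]:roi[1],roi[2]:roi[3]]
    cv2.imwrite(f"pics/{name}.png",cv2.resize(im,None,fx=f,fy=f,interpolation=cv2.INTER_CUBIC))
E
python3 - <<'E'
from h import *
np.set_printoptions(precision=4,suppress=True)
print(sensors.get_obs(), manip.grasp_offset)
Z=dict(seat=.018,blank_mid=.018,knob=.051,small_bush_top=.043,large_bush_top=.043,jig=0,marker=0,spare_blank=0,finished_a=0)
for cam in("top","scene"):
    save(cam,cam+"0")
    for k,z in Z.items():
        print(cam,k,[(np.round(d["at"]),round(d["confidence"],2),at(cam,d["at"],z)[:2]) for d in tip_of(cam,k)[:4]])
E
```

```text
{'t': 0.0, 'qpos': array([-70.0497,  20.1234,  94.6786,   0.0016,  65.2667,  -4.8468]), 'qd': array([-0.0969, -0.0186,  0.0019,  0.0828,  0.0984,  0.0821]), 'joint_efforts': array([  0.0022, -50.61  , -29.1401,   0.0001,   0.0046,  -0.    ]), 'tcp_pos': array([ 0.2306, -0.4989,  0.2308]), 'tcp_rot': array([-179.9316,   -0.0072,   24.7964]), 'force': array([-0.4717,  0.4997, -0.6803]), 'torque': array([0.0176, 0.0277, 0.0225]), 'finger_force': 0.0, 'grip_width': 1.0010004846993967} 0.0187
top seat [(array([204., 318.]), 0.92, array([ 0.572 , -0.0522])), (array([186., 270.]), 0.33, array([0.6123, 0.042 ]))]
top blank_mid [(array([216., 318.]), 0.97, array([ 0.5483, -0.0521])), (array([223., 397.]), 0.77, array([ 0.5292, -0.2061])), (array([327., 353.]), 0.58, array([ 0.3331, -0.1103]))]
top knob [(array([197., 243.]), 0.79, array([0.5815, 0.0885])), (array([206., 358.]), 0.38, array([ 0.5556, -0.1288]))]
top small_bush_top [(array([186., 268.]), 0.93, array([0.6051, 0.042 ])), (array([207., 354.]), 0.59, array([ 0.5564, -0.1223]))]
top large_bush_top [(array([176., 292.]), 0.61, array(
[... 616 characters left out ...]
]), 0.66, array([ 0.3265, -0.1268])), (array([285., 411.]), 0.62, array([ 0.5195, -0.2158]))]
scene knob [(array([205., 313.]), 0.71, array([0.5734, 0.0727]))]
scene small_bush_top [(array([210., 334.]), 0.93, array([0.6003, 0.0394]))]
scene large_bush_top [(array([211., 353.]), 0.96, array([0.6237, 0.0071]))]
scene jig [(array([248., 355.]), 0.66, array([ 0.568 , -0.0502])), (array([244., 297.]), 0.41, array([0.5006, 0.0438]))]
scene marker [(array([265., 388.]), 0.58, array([ 0.5642, -0.1338]))]
scene spare_blank [(array([242., 296.]), 0.83, array([0.5016, 0.0485]))]
scene finished_a [(array([230., 316.]), 0.7, array([0.5679, 0.0578])), (array([218., 343.]), 0.42, array([0.6504, 0.0558]))]
```

View pics/top0.png

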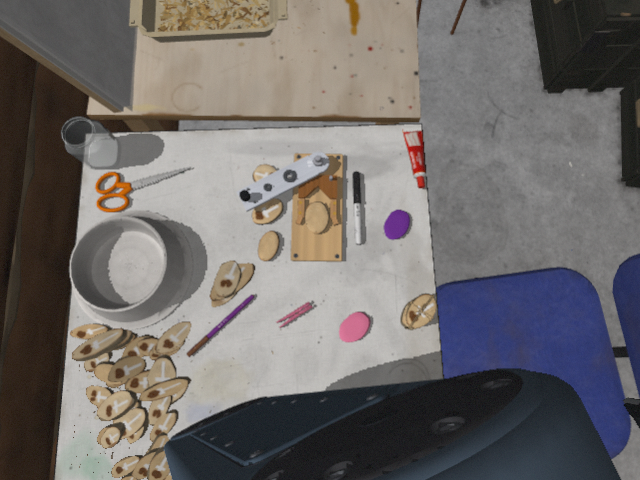

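View pics/scene0.png

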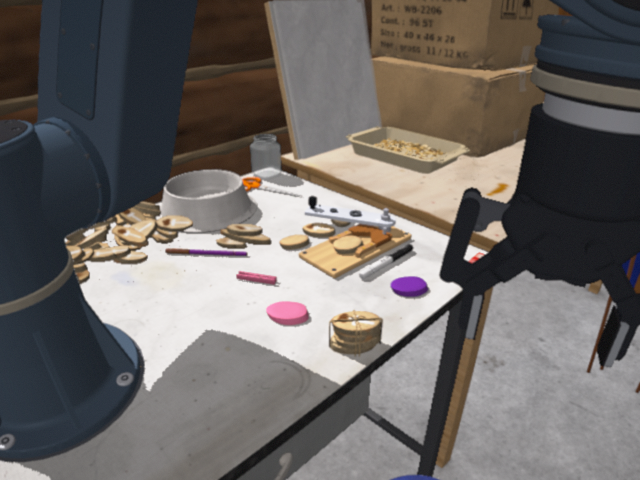

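The top view shows the jig at about (318,207), with its channel pointing up the image along world +x. The leaf is swung out to the left, with the knob at (246,196). The scene view agrees. I'm moving over the mouth for a closer wrist view.

>>> move_arm(series="0 3 -2.75 0 0;0 3 -2.75 0 0;0 3 -2.75 0 0;0 3 -2.75 0 0;0 3 -2.75 0 0;0 3 -2.75 0 0;0 3 -2.75 0 0;0 3 -2.75 0 0;0 3 -2.75 0 0;0 3 -2.75 0 0")

```text
t: 1.83
tcp_pos: [0.388, -0.1219, 0.2316]
tcp_rot: [180.0, -0.0, 24.8]
force: [1.2, -0.3, 0.2]
grip_width: 0.001
finger_force: 0.0
```

>>> move_arm(series="0 3 -2.75 0 0;0 3 -2.75 0 0;0 0 0 0 6.2;0 0 0 0 6.2;0 0 0 0 6.2;0 0 0 0 6.2;0 0 0 0 0")

```text
t: 2.42
tcp_pos: [0.4191, -0.0486, 0.2313]
tcp_rot: [180.0, -0.0, -0.3]
force: [-0.5, 0.6, 0.3]
grip_width: -0.003
finger_force: 0.0
```

```bash
python3 - <<'E'
from h import *
np.set_printoptions(precision=4,suppress=True)
o=sensors.get_obs();print(o['t'],o['tcp_pos'],o['tcp_rot'],o['force'],o['grip_width']); print(viewer.calibration("wrist"))
save("wrist","w1")
Z=dict(seat=.018,blank_mid=.018,knob=.051,small_bush_top=.043,large_bush_top=.043,jig=0)
for k,z in Z.items():
  print(k,[(np.round(d["at"]),round(d["confidence"],2),at("wrist",d["at"],z)[:2]) for d in tip_of("wrist",k)[:3]])
E
```

```text
2.4167 [ 0.4191 -0.0486  0.2313] [179.9985  -0.0082  -0.2601] [-0.4772  0.564   0.3338] -0.003389225758651934
{'camera_matrix': array([[335.3401,   0.    , 321.0142],
       [  0.    , 335.3401, 236.9031],
       [  0.    ,   0.    ,   1.    ]]), 'k1': -0.058278437841741755, 'mount': array([[-0.0001, -0.965 , -0.2622,  0.0639],
       [ 1.    ,  0.0002, -0.0012,  0.0001],
       [ 0.0012, -0.2622,  0.965 , -0.1415],
       [ 0.    ,  0.    ,  0.    ,  1.    ]])}
seat [(array([ 56., 323.]), 0.56, array([ 0.5689, -0.0497]))]
blank_mid [(array([ 84., 321.]), 0.92, array([ 0.5434, -0.0476])), (array([103., 472.]), 0.85, array([ 0.5271, -0.2004])), (array([278., 377.]), 0.64, array([ 0.3384, -0.1125]))]
knob [(array([ 36., 168.]), 0.65, array([0.5793, 0.0866]))]
small_bush_top [(array([ 13., 214.]), 0.87, array([0.5996, 0.0475])), (array([138., 232.]), 0.59, array([0.4908, 0.0359]))]
large_bush_top []
jig [(array([ 64., 323.]), 0.64, array([ 0.5656, -0.0506]))]
```

View pics/w1.png

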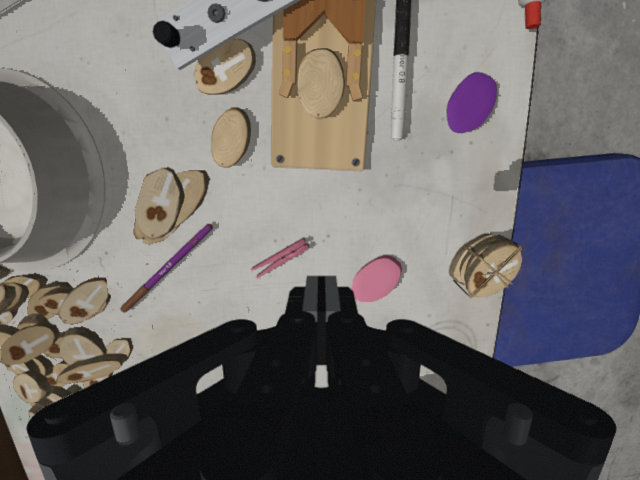

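The wrist view shows the slice at (320,83) in its channel, its near end at about (320,117). The base plate's near corners are at (272,168) and (366,170). I'll fit the jig's pose from those corners.

```bash
python3 - <<'E'
from h import *
np.set_printoptions(precision=4,suppress=True)
for n,rc in dict(L=(168,272),R=(170,367)).items(): print(n,at("wrist",rc,.012)[:2])
L,Rr=[at("wrist",rc,.012)[:2] for rc in((168,272),(170,367))]
d=L-Rr;print(np.linalg.norm(d),"yaw",np.degrees(np.arctan2(-d[0],d[1])), (L+Rr)/2+[.107,0])
print("left edge",at("wrist",(20,275),.012)[:2],"near end of slice",at("wrist",(117,321),.018)[:2])
for rc in((153,294),(154,344),(260,292),(261,343)):print("top",at("top",rc,.012)[:2])
E
```

```text
L [0.4606 0.0036]
R [ 0.4586 -0.0972]
0.10077276680843965 yaw -1.1256279259459183 [ 0.5666 -0.0468]
left edge [ 0.6031 -0.0035] near end of slice [ 0.5116 -0.0483]
top [ 0.6847 -0.0067]
top [ 0.6794 -0.1084]
top [0.4639 0.0006]
top [ 0.4588 -0.0975]
```

>>> move_arm(series="0 1.1 0 3.4 0;0 1.1 0 3.4 0;0 1.1 0 3.4 0;0 1.1 0 3.4 0;0 1.1 0 3.4 0;0 1.1 0 3.4 1.7;0 0 0 0.5 0;0 0 0 0.5 0;0 0 0 0 0;0 0 0 0 0")

```text
t: 3.6
tcp_pos: [0.4855, -0.0489, 0.0189]
tcp_rot: [180.0, -0.1, -1.7]
force: [0.1, 0.3, 0.8]
grip_width: 0.001
finger_force: 0.0
```

```bash
python3 - <<'E'
from h import *
np.set_printoptions(precision=4,suppress=True)
o=sensors.get_obs();print(o['t'],o['tcp_pos'],o['tcp_rot'],o['force'])
save("wrist","w2")
E
```

```text
3.6 [ 0.4855 -0.0489  0.0189] [179.9826  -0.1076  -1.6654] [0.0905 0.3135 0.7719]
```

View pics/w2.png

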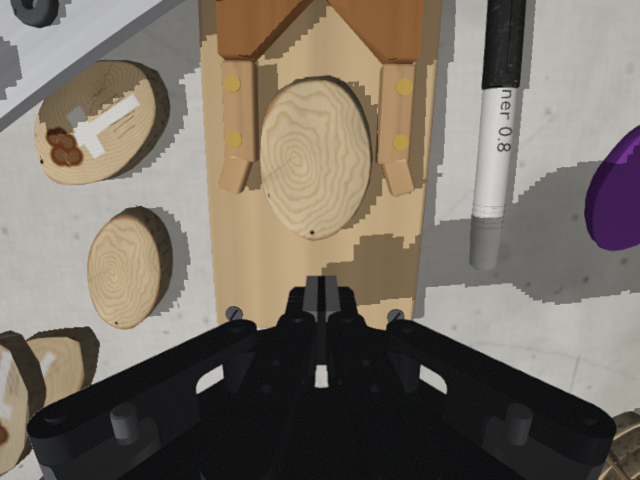

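The slice is in the channel with its near end at (314,238). The fingertips are centred behind it at about (321,280). Pushing now.

>>> move_arm(series="0 0.4 0 0.2 0;0 0.4 0 0 0;0 0.4 0 0 0;0 0.4 0 0 0;0 0.4 0 0 0;0 0.3 0 0 0;0 0.3 0 0 0;0 0.2 0 0 0;0 0 0 0 0;0 0 0 0 0")

```text
t: 4.48
tcp_pos: [0.513, -0.0495, 0.0152]
tcp_rot: [-180.0, 0.0, -1.7]
force: [0.3, -0.2, 0.0]
grip_width: -0.003
finger_force: 0.0
```

```bash
python3 - <<'E'
from h import *
np.set_printoptions(precision=4,suppress=True)
o=sensors.get_obs();print(o['t'],o['tcp_pos'],o['tcp_rot'],o['force'])
save("wrist","w3")
for k,z in dict(seat=.018,blank_mid=.018).items():
  print(k,[(np.round(d["at"]),round(d["confidence"],2),at("wrist",d["at"],z)[:2]) for d in tip_of("wrist",k)[:2]])
E
```

```text
4.4833 [ 0.513  -0.0495  0.0152] [-179.9987    0.0097   -1.6988] [ 0.3225 -0.1988  0.0224]
seat [(array([  2., 143.]), 0.4, array([0.6328, 0.0141]))]
blank_mid [(array([194., 321.]), 0.96, array([ 0.5577, -0.0509])), (array([245., 633.]), 0.71, array([ 0.5309, -0.193 ]))]
```

View pics/w3.png

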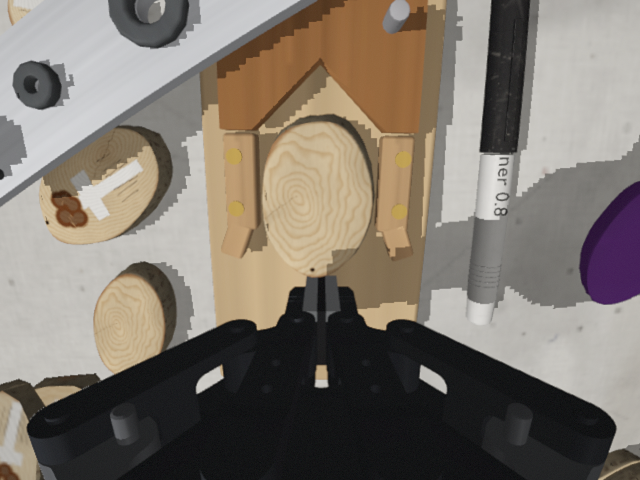

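The slice has moved (middle now at about (321,194)) and is clear of the vee by roughly 10 mm. I'll keep pushing gently until the force rises.

>>> move_arm(series="0 0.2 0 0 0;0 0.2 0 0 0;0 0.2 0 0 0;0 0.2 0 0 0;0 0 0 0 0")

```text
t: 5.05
tcp_pos: [0.5215, -0.0498, 0.0153]
tcp_rot: [180.0, -0.0, -1.7]
force: [0.7, -0.1, 0.2]
grip_width: 0.004
finger_force: 0.0
```

>>> move_arm(series="0 0.1 0 0 0;0 0.1 0 0 0;0 0 0 0 0")

```text
t: 5.3
tcp_pos: [0.5232, -0.0498, 0.0153]
tcp_rot: [-180.0, -0.0, -1.7]
force: [-0.3, -0.3, -0.8]
grip_width: 0.001
finger_force: 0.1
```

>>> move_arm(series="0 0.1 0 0 0;0 0.1 0 0 0;0 0 0 0 0")

```text
t: 5.55
tcp_pos: [0.5244, -0.0497, 0.0151]
tcp_rot: [-180.0, 0.1, -1.7]
force: [-4.7, 1.4, 2.6]
grip_width: 0.002
finger_force: 2.2
```

>>> move_arm(series="0 0.1 0 0 0;0 0.1 0 0 0;0 0 0 0 0")

```text
t: 5.8
tcp_pos: [0.5251, -0.0495, 0.0149]
tcp_rot: [-180.0, 0.3, -1.7]
force: [-10.5, 1.1, 4.5]
grip_width: 0.0
finger_force: 5.0
```

>>> move_arm(series="0 0.2 0 0 0;0 0 0 0 0;0 0 0 0 0")

```text
t: 6.05
tcp_pos: [0.5257, -0.0493, 0.0145]
tcp_rot: [-179.9, 0.5, -1.7]
force: [-15.2, 3.0, 7.6]
grip_width: 0.001
finger_force: 7.6
```

```bash
python3 - <<'E'
from h import *
np.set_printoptions(precision=4,suppress=True)
o=sensors.get_obs();print(o['t'],o['tcp_pos'],o['tcp_rot'],o['force'])
save("wrist","w4")
for k,z in dict(seat=.018,blank_mid=.018,small_bush_top=.043,large_bush_top=.043,knob=.051).items():
  print(k,[(np.round(d["at"]),round(d["confidence"],2),at("wrist",d["at"],z)[:2]) for d in tip_of("wrist",k)[:2]])
E
```

```text
6.05 [ 0.5257 -0.0493  0.0145] [-179.9314    0.453    -1.6859] [-15.1611   3.0073   7.5627]
seat [(array([207., 115.]), 0.27, array([0.5681, 0.0371]))]
blank_mid [(array([201., 324.]), 0.93, array([ 0.5674, -0.0517])), (array([270., 627.]), 0.65, array([ 0.532 , -0.1911]))]
small_bush_top [(array([123.,  34.]), 0.6, array([0.6016, 0.0448]))]
large_bush_top [(array([ 41., 144.]), 0.66, array([0.6239, 0.0027]))]
knob []
```

View pics/w4.png

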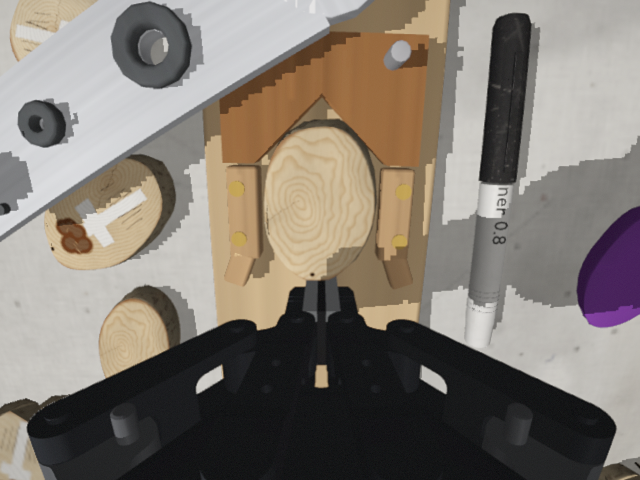

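The slice sits against both vee faces and resists with 15 N, so it is home. Next I back off, rise, and go round to the outer side of the knob. That puts the leaf at about 60° with its pivot near (0.653,-0.053), which matches the jig pose.

>>> move_arm(series="0 -1.5 0 0 0;0 -1.5 0 -1 0;0 0 0 -4 0;0 0 0 -4 0;0 2.3 -3.1 0 0;0 2.3 -3.1 0 0;0 2.3 -3.1 0 0;0 2.3 -3.1 0 0;0 2.3 -3.1 0 0;0 0 0 0 0")

```text
t: 7.18
tcp_pos: [0.6221, 0.1071, 0.1057]
tcp_rot: [-179.9, -0.2, -1.5]
force: [0.2, -0.3, -0.3]
grip_width: 0.002
finger_force: 0.0
```

>>> move_arm(series="0 0 0 0 -6;0 0 0 0 -6;0 0 0 0 -6;0 0 0 0 -6;0 0 0 0 -6;0 0 0 0 0;0 0 0 0 0")

```text
t: 7.77
tcp_pos: [0.6188, 0.1022, 0.1053]
tcp_rot: [180.0, -0.0, 28.1]
force: [-0.6, -0.1, 0.0]
grip_width: -0.0
finger_force: 0.0
```

```bash
cat > geo.py <<'E'
from h import *
import sys
np.set_printoptions(precision=4,suppress=True)
o=sensors.get_obs();print(o['t'],o['tcp_pos'],o['tcp_rot'],o['force'])
save("wrist","last"); save("top","lasttop")
for c in("wrist","top"):
 for k,z in dict(blank_mid=.018,small_bush_top=.043,large_bush_top=.043,knob=.051).items():
  print(c,k,[(np.round(d["at"]),round(d["confidence"],2),at(c,d["at"],z)[:2]) for d in tip_of(c,k)[:2]])
E
python3 geo.py
```

```text
7.7667 [0.6188 0.1022 0.1053] [179.9883  -0.026   28.1056] [-0.5683 -0.0964  0.0406]
wrist blank_mid [(array([377., 457.]), 0.88, array([ 0.568 , -0.0493]))]
wrist small_bush_top [(array([306., 386.]), 0.76, array([0.6042, 0.0462])), (array([381., 307.]), 0.53, array([0.526 , 0.0653]))]
wrist large_bush_top [(array([310., 455.]), 0.55, array([0.6234, 0.0035]))]
wrist knob []
top blank_mid [(array([210., 316.]), 0.97, array([ 0.5615, -0.0474])), (array([328., 353.]), 0.79, array([ 0.3303, -0.1106]))]
top small_bush_top [(array([187., 268.]), 0.68, array([0.6021, 0.0435]))]
top large_bush_top [(array([174., 290.]), 0.96, array([ 0.6271, -0.0007])), (array([204., 316.]), 0.26, array([ 0.565 , -0.0497]))]
top knob [(array([197., 243.]), 0.61, array([0.5812, 0.0897]))]
```

>>> move_arm(series="0 0 -0.2 3 0;0 0 -0.3 2.9 0;0 0 0 0 0;0 -0.7 0 0 0;0 -0.6 0 0 0;0 -0.5 0 0 0;0 0 0 0 0")

```text
t: 8.85
tcp_pos: [0.6003, 0.0977, 0.0479]
tcp_rot: [180.0, -0.1, 28.3]
force: [-0.9, 0.8, 0.1]
grip_width: -0.001
finger_force: 0.0
```

>>> move_arm(series="0 -0.83 -0.09 0 -3;0 -0.83 -0.09 0 -3;0 -0.83 -0.09 0 -3;0 -0.83 -0.09 0 -3;0 -0.83 -0.09 0 -3;0 -0.83 -0.09 0 -3;0 0 0 0 0")

```text
t: 9.43
tcp_pos: [0.5566, 0.073, 0.0472]
tcp_rot: [180.0, -0.0, 46.4]
force: [-0.1, -0.4, -0.6]
grip_width: -0.001
finger_force: 0.0
```

```bash
python3 geo.py
```

```text
9.4333 [0.5566 0.073  0.0472] [179.9731  -0.0206  46.4015] [-0.0644 -0.4275 -0.5853]
wrist blank_mid []
wrist small_bush_top [(array([331., 415.]), 0.74, array([0.574 , 0.0267]))]
wrist large_bush_top [(array([330., 508.]), 0.78, array([ 0.6078, -0.0058]))]
wrist knob []
top blank_mid [(array([205., 318.]), 0.91, array([ 0.5702, -0.0515])), (array([329., 353.]), 0.84, array([ 0.329 , -0.1115]))]
top small_bush_top [(array([201., 280.]), 0.64, array([0.573 , 0.0201]))]
top large_bush_top [(array([184., 296.]), 0.9, array([ 0.6068, -0.0109]))]
top knob [(array([215., 262.]), 0.73, array([0.5446, 0.0538]))]
```

View pics/last.png

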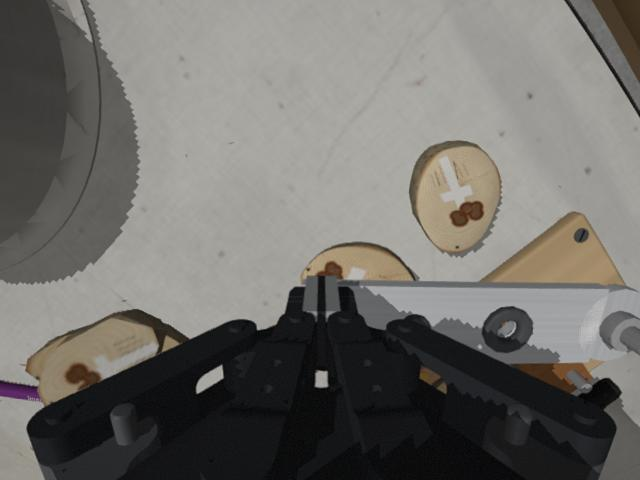

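The leaf is following the fingers: it runs right from the fingertips at (322,285), with the large bush at (508,330). I'll continue the arc.

>>> move_arm(series="0 -0.83 -0.09 0 -3;0 -0.83 -0.09 0 -3;0 -0.83 -0.09 0 -3;0 -0.83 -0.09 0 -3;0 -0.83 -0.09 0 -3;0 -0.83 -0.09 0 -3;0 -0.83 -0.09 0 -3;0 -0.83 -0.09 0 -3;0 -0.83 -0.09 0 -3;0 -0.83 -0.09 0 -3")

```text
t: 10.77
tcp_pos: [0.5078, 0.007, 0.0463]
tcp_rot: [-180.0, -0.0, 76.4]
force: [-0.4, -0.2, 0.3]
grip_width: -0.004
finger_force: 0.3
```

>>> move_arm(series="0 -0.5 -0.05 0 -2;0 -0.5 -0.05 0 -2;0 -0.5 -0.05 0 -2;0 -0.25 0 0 -1;0 0 0 0 0")

```text
t: 11.18
tcp_pos: [0.5032, -0.01, 0.0463]
tcp_rot: [-180.0, 0.0, 83.3]
force: [-0.8, 0.0, 0.0]
grip_width: -0.001
finger_force: 0.0
```

```bash
python3 geo.py
```

```text
11.1833 [ 0.5032 -0.01    0.0463] [-179.9985    0.0015   83.2925] [-0.7989  0.0346  0.0306]
wrist blank_mid []
wrist small_bush_top [(array([334., 408.]), 0.67, array([ 0.541 , -0.0365])), (array([322., 444.]), 0.36, array([ 0.5586, -0.0326]))]
wrist large_bush_top [(array([334., 503.]), 0.71, array([ 0.5884, -0.0432]))]
wrist knob []
top blank_mid [(array([223., 396.]), 0.77, array([ 0.5302, -0.2048])), (array([328., 356.]), 0.66, array([ 0.3304, -0.1158]))]
top small_bush_top []
top large_bush_top []
top knob []
```

>>> move_arm(series="0 -0.4 -0.03 0 -1.5;0 -0.4 -0.03 0 -1.5;0 -0.3 0 0 -1;0 -0.2 0 0 -0.7;0 0 0 0 0")

```text
t: 12.1
tcp_pos: [0.5015, -0.0229, 0.0463]
tcp_rot: [180.0, 0.0, 88.0]
force: [0.1, -0.6, 0.6]
grip_width: -0.002
finger_force: 0.0
```

>>> move_arm(series="0 -0.2 0 0 0;0 -0.2 0 0 0;0 0 0 0 0")

```text
t: 12.35
tcp_pos: [0.5013, -0.0263, 0.0463]
tcp_rot: [-180.0, -0.0, 87.9]
force: [-0.3, 4.0, 0.8]
grip_width: 0.005
finger_force: 2.1
```

>>> move_arm(series="0 -0.2 0 0 0;0 -0.1 0 0 0;0 0 0 0 0")

```text
t: 12.6
tcp_pos: [0.5012, -0.027, 0.0463]
tcp_rot: [-180.0, -0.2, 87.9]
force: [1.6, 26.0, 1.8]
grip_width: 0.002
finger_force: 13.3
```

The force rose to 26 N at the predicted position, so the leaf is at its stop. I'll back off, rise and look.

>>> move_arm(series="0 0.5 0 0 0;0 1 0 0 0;0 1 0 0 0;0 0 0 -3 0;0 0 0 -4 0;0 1.5 0 -3 0;0 3 0 -2 0;0 0 0 0 0;0 0 0 0 0")

```text
t: 13.35
tcp_pos: [0.5041, 0.0417, 0.1672]
tcp_rot: [179.9, 0.0, 88.1]
force: [0.3, -0.0, -0.4]
grip_width: -0.001
finger_force: 0.0
```

```bash
python3 geo.py; cp pics/last.png pics/w5.png
```

```text
13.35 [0.5041 0.0417 0.1672] [179.867    0.0044  88.1142] [ 0.3017 -0.0416 -0.3818]
wrist blank_mid [(array([366., 168.]), 0.52, array([ 0.3393, -0.1026]))]
wrist small_bush_top [(array([325., 365.]), 0.88, array([ 0.5363, -0.0473]))]
wrist large_bush_top [(array([323., 421.]), 0.75, array([ 0.5859, -0.0473]))]
wrist knob []
top blank_mid [(array([225., 396.]), 0.97, array([ 0.5262, -0.2035])), (array([326., 354.]), 0.59, array([ 0.3354, -0.1138]))]
top small_bush_top [(array([214., 318.]), 0.89, array([ 0.5445, -0.0517]))]
top large_bush_top [(array([191., 318.]), 0.93, array([ 0.5909, -0.0531]))]
top knob [(array([240., 316.]), 0.93, array([ 0.4926, -0.0472]))]
```

View pics/w5.png

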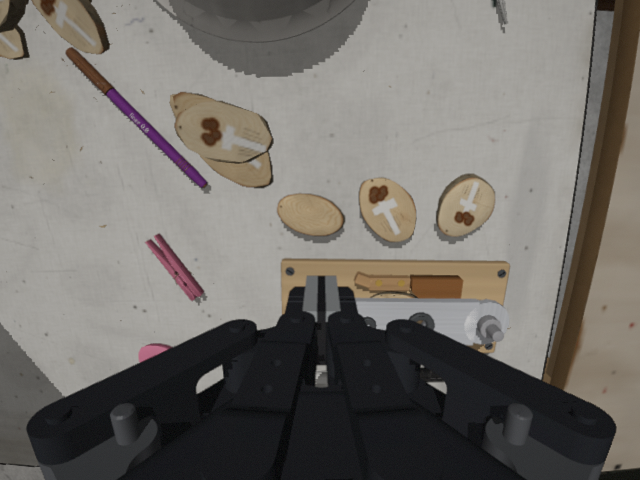

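The leaf lies along the base plate, over the slice. I'll zoom in to compare its edge angle with the plate's.

```bash
python3 - <<'E'
import cv2
im=cv2.imread("pics/w5.png")[250:365,265:525]
cv2.imwrite("pics/z5.png",cv2.resize(im,None,fx=3,fy=3,interpolation=cv2.INTER_CUBIC))
E
```

```text
(no output)
```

View pics/z5.png

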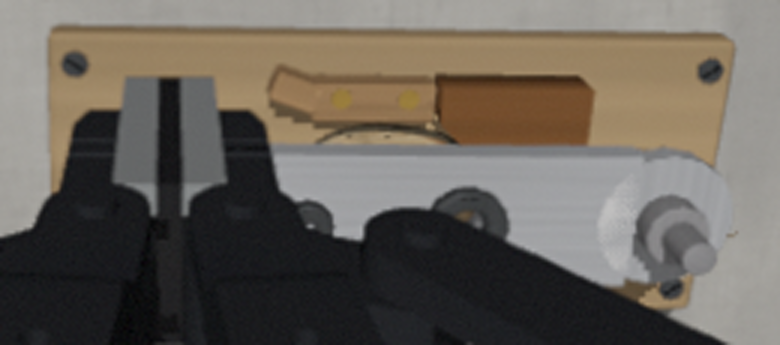

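```bash
python3 - <<'E'
from h import *
f=lambda p,z: at("wrist",(250+p[1]/3-.33,265+p[0]/3-.33),z)[:2]
an=lambda a,b,z:(lambda d:np.degrees(np.arctan2(d[1],d[0])))(f(b,z)-f(a,z))
print("base",an((55,27),(735,37),.012),f((55,27),.012),f((735,37),.012))
print("leaf",an((280,147),(640,150),.038),f((280,147),.038))
im=cv2.imread("pics/w5.png").astype(float)
g=cv2.cvtColor(im.astype(np.uint8),cv2.COLOR_BGR2GRAY).astype(float)
def fit(c0,c1,r0,r1,z):   # strongest vertical edge per column, robust line
    c=np.arange(c0,c1); d=np.abs(np.diff(g[r0:r1,c0:c1],axis=0)); r=r0+.5+np.array([(np.arange(len(x))*x**2).sum()/(x**2).sum() for x in d.T])
    P=np.array([at("wrist",(a,b),z)[:2] for a,b in zip(r,c)],np.float32)
    v=cv2.fitLine(P,cv2.DIST_HUBER,0,1e-3,1e-3).ravel(); return np.degrees(np.arctan2(v[1],v[0])),v[2:]
print("base",fit(290,500,256,265,.012)); print("leaf",fit(360,415,296,304,.036),fit(360,470,296,304,.036))
E
```

```text
base -3.014780980140655 [0.46459559 0.00670812] [ 0.67889079 -0.00457806]
leaf -2.928528270447575 [ 0.5314268  -0.02387779]
base (np.float32(-2.7735357), array([0.58837306, 0.000925  ], dtype=float32))
leaf (np.float32(-1.5372401), array([ 0.5568794 , -0.02716859], dtype=float32)) (np.float32(-2.228128), array([ 0.5786188 , -0.02807909], dtype=float32))
```

The leaf and plate edges are parallel to within about 0.6°, so the leaf is shut. Now I move over the small bush at about (0.541,-0.049).

>>> move_arm(series="0 -3 1.3 0 0;0 -3 1.3 0 0;0 -3 1.3 0 0;0 0 0 3 0;0 0 0 3 0;0 0 0 2.5 0;0 0 0 1 0;0 0 0 0 0;0 0 0 0 0")

```text
t: 14.6
tcp_pos: [0.5399, -0.0509, 0.0718]
tcp_rot: [180.0, 0.0, 88.0]
force: [0.5, -0.2, 0.1]
grip_width: -0.005
finger_force: 0.0
```

```bash
python3 - <<'E'
from h import *
o=sensors.get_obs();print(o['t'],o['tcp_pos'],o['tcp_rot'],o['force'],o['finger_force'])
save("scene","s9",(160,300,280,440),4)
E
```

```text
14.6 [ 0.53985798 -0.05093764  0.071822  ] [1.79996064e+02 3.02202097e-04 8.80031243e+01] [ 0.51689168 -0.19235357  0.13028497] 0.0
```

View pics/s9.png

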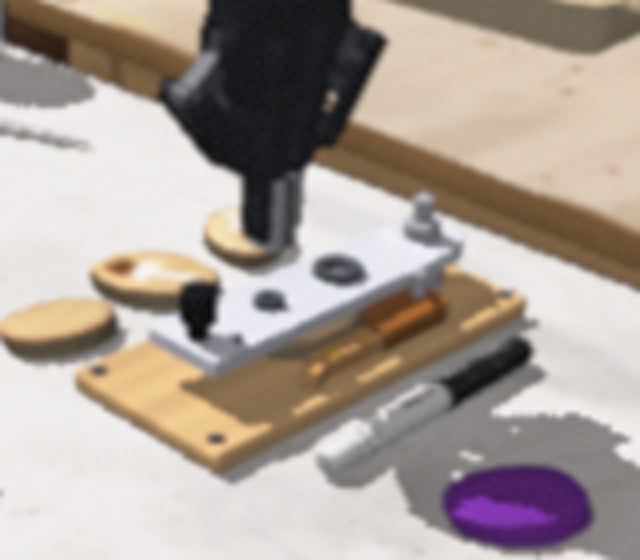

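>>> move_arm(series="0 0 0 0 0;0 0 0 0 0;0 0 0 0 0;0 0 0 0 0;0 0 0 0 0;0 0 0 0 0;0 0 0 0 0;0 0 0 0 0;0 0 0 0 0;0 0 0 0 0")

```text
t: 15.48
tcp_pos: [0.5396, -0.0509, 0.0713]
tcp_rot: [-180.0, 0.0, 88.0]
force: [-0.4, 0.2, 0.2]
grip_width: 0.003
finger_force: 0.0
```

>>> move_arm(series="0 0 0 0 0;0 0 0 0 0;0 0 0 0 0;0 0 0 0 0;0 0 0 0 0;0 0 0 0 0;0 0 0 0 0;0 0 0 0 0;0 0 0 0 0;0 0 0 0 0")

```text
t: 16.32
tcp_pos: [0.5396, -0.0509, 0.0713]
tcp_rot: [180.0, -0.0, 88.0]
force: [0.7, -1.2, 0.4]
grip_width: 0.003
finger_force: 0.0
```

>>> move_arm(series="0 0 0 0 0;0 0 0 0 0;0 0 0 0 0;0 0 0 0 0;0 0 0 0 0;0 0 0 0 0;0 0 0 0 0;0 0 0 0 0;0 0 0 0 0;0 0 0 0 0")

```text
t: 17.15
tcp_pos: [0.5395, -0.0509, 0.0713]
tcp_rot: [-180.0, -0.0, 88.0]
force: [0.9, 0.4, -0.3]
grip_width: 0.0
finger_force: 0.0
```

The scene view shows the fingertips (about (270,245) in the crop) hovering directly above the small bush (268,299), with the leaf parallel to the plate and the bystanders in place. I'll check this numerically.

```bash
python3 - <<'E'
from h import *
print(at("scene",(160+299/4,280+268/4),.043), at("scene",(160+246/4,280+270/4),.0713), [(d["at"],d["confidence"],at("scene",d["at"],.043)) for d in tip_of("scene","small_bush_top")[:2]])
o=sensors.get_obs();print(o['t'],o['tcp_pos'])
E
```

```text
[ 0.53871786 -0.05366555  0.043     ] [ 0.5380678  -0.05423635  0.0713    ] [([235.2, 346.6], 0.95, array([ 0.53686379, -0.05432431,  0.043     ]))]
17.2 [ 0.5395485  -0.05091935  0.07129775]
```

>>> move_arm(series="0 0 0 0.3 0;0 0 0 0.3 0;0 0 0 0 0;0 0 0 0 0;0 0 0 0 0;0 0 0 0 0;0 0 0 0 0;0 0 0 0 0;0 0 0 0 0;0 0 0 0 0")

```text
t: 18.03
tcp_pos: [0.5396, -0.0509, 0.0653]
tcp_rot: [180.0, 0.0, 88.0]
force: [0.7, 0.0, -0.1]
grip_width: 0.002
finger_force: 0.0
```

```bash
python3 -c "
from bench import close_job
print(close_job())"
```

```text
the job is handed in; nothing more can be done
None
```

I handed the job in at about 18 s with the slice pushed home against the vee stop, the leaf shut at its stop, and the fingertips about 2 cm above the small bush touching nothing; the judge's verdict was not shown.

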